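# Put the hardness reference blocks away on their boards

## Robot

A 7-joint arm with a two-finger parallel gripper is mounted at the origin on the work surface; the furniture and walls round the work are solid. World frame = base frame: x ahead of the robot, y to its left, z up, the work surface at z = 0. Lengths are in m, angles in rad, forces in N, time in s.
With the tool pointing down it reaches from about 0.35 to 0.9 m from the base axis. Payload 19.9 kg.
Tool frame: the origin (TCP) lies on the centre line of the jaws, within the pads' length; the fingertips stand 19 mm ahead of it and the grasp point (between the pads) is the TCP; z points along the fingers, y is the line along which they close (so a half turn about z gives the same grasp; the last joint's range is limited). The gripper opens to 94 mm and grips with 3 to 60 N. Pads are 16 mm wide; open, the fingers measure 119 mm over their backs; the gripper's body (75 mm by 177 mm) begins 78 mm behind the grasp point.
Start: joints at [1.296, 0.417, -0.01, 1.614, 0.005, 1.111, -0.053], TCP at [0.144, -0.608, 0.224] pointing down, gripper open.
Joint ranges: [-2.81, 2.81], [-0.39, 2.02], [-1.27, 1.25], [0.06, 2.57], [-1.19, 4.33], [0.19, 2], [-2.82, 2.82]. Speed limits (rad/s): [1.89, 1.89, 2.39, 2.39, 3.01, 3.01, 3.01].

## Interface

Orientations are given as a unit quaternion [x, y, z, w].
In Python, from workcell import env gives the robot as it stands.
- The arm moves only by the tool servo_tool, never from a script. Its argument "plan" is a list of rows, each an object with "translation": the shift along the world's x, y, z each as a share of 0.08 m, from -1 to 1, a list of three; "rot": the turn, a rotation vector about the world's x, y, z each as a share of 180 degrees, from -1 to 1, a list of three. A call has 1 to 10 rows; each row is the pose to reach, as a shift and turn from the pose commanded when the call began, turning the shorter way round; what a row does not reach only later rows make up. A row lasts 1/12 s, in which the tool goes at most 41.7 mm and 7.16 degrees, less where a joint would pass 70% of its speed; a pose out of reach is approached as far as the arm can. A call with a number of a shift or a turn outside -1 to 1 is refused whole. A call with a gripper value outside its range is refused whole. "fingers" is the closure, from -1 (fully open) to 1 (shut), set as the call begins (left out, the last holds). The fingers move at their own pace and stop on an object; "force" is the grip in N (left out, the last holds). Time passes only in rows, so rows that repeat a pose let the fingers close. It gives the time, the measured TCP pose, the force, the opening and the grip force at its end, in the units of the state.
- env.get_obs(): the state, without advancing time (a new reading comes with each control period).
- env.get_image(name): name is "side" or "top" or "wrist"; returns a dict with "frame" (480x640x3 uint8, red, green, blue), "fov_y" (degrees; the focal length in pixels is half the picture's height over the tangent of half this angle, whatever the lens; pixels are square), "cx", "cy" (the principal point, pixels), "D" ([k1, k2, p1, p2, k3] as OpenCV has them; the pictures are not rectified), "R" (3x3) and "t" (3): a world point X has camera coordinates R X + t. Camera axes: x right, y down, z forward; pixel columns grow to the right and rows downward; lengths in m; the calibration is good to about 2 mm. A picture is of the moment at which its call begins. There is no depth.
- env.sign_off(): hands the job in; it is judged then, once.
The state is a dict: "time": time; "joints": joint angles; "qvel": joint speeds; "tau": joint torques, N m; "ee_pos": TCP position; "eef_rot": TCP orientation; "force": force on the tool from outside, world axes, zero at the start; "ft_torque": the same for the moment, N m; "opening": finger opening in m; "grasp_force": force on a finger pad.
Only numpy, scipy, OpenCV 4.12 (cv2) and the standard library are available. Lean on these libraries where they do the work, as an engineer would, in place of code of your own. Each camera call takes 0.05 s, during which the arm holds its last target. There are 200 camera calls.

## Task

The steel hardness reference blocks were left on the worktop, three of them stacked and one by itself. Take the stack apart and lay all four blocks flat, polished face up, each centred on the wooden board that shows its own silhouette, then let go. Leave the forceps and the roll of tape where they are.

Things in the scene. Friction and masses are not known exactly. Their poses are not given: they have to be found in the camera images.
- bar_block: Solid steel hardness reference block, a small oblong bar 36 x 22 mm, 18 mm thick, about 120 g; the only block of this shape. Dark ground sides and rim, polished upper face with a few tiny dots. Origin: centre of its underside, z up. x along the 36 mm length, y across the 22 mm width. It starts as the top of the three-high stack.
- hexagon_block: Solid steel hardness reference block, a regular hexagon 48 mm across flats (55 mm across corners), 18 mm thick, about 270 g; the only block of this shape. Dark ground sides and rim, polished upper face with a few tiny dots. Origin: centre of its underside, z up. y is square to one pair of flats, the other pairs are 60 degrees on. It starts in the middle of the three-high stack, under the bar.
- square_block: Solid steel hardness reference block, a square 62 x 62 mm, 18 mm thick, about 520 g; the only block of this shape. Dark ground sides and rim, polished upper face with a few tiny dots. Origin: centre of its underside, z up. x and y are square to its sides. It starts on the worktop, either at the bottom of the stack or standing alone.
- round_block: Solid steel hardness reference block, a round disc 66 mm in diameter, 18 mm thick, about 470 g; the only block of this shape. Dark ground sides and rim, polished upper face with a few tiny dots. Origin: centre of its underside, z up. It starts on the worktop, either at the bottom of the stack or standing alone.
- bar_board: Wooden storage board fixed to the worktop, 92 x 92 mm, 6 mm thick, flat top, with the dark flush silhouette, true size, of the 36 x 22 mm oblong bar at its centre. Origin: centre of its underside; z up; x and y along its sides; the silhouette lies in these axes as the block in its own. The four boards stand in a row across the worktop and trade places from start to start.
- hexagon_board: Wooden storage board fixed to the worktop, 92 x 92 mm, 6 mm thick, flat top, with the dark flush silhouette, true size, of the 48 mm hexagon at its centre. Origin: centre of its underside; z up; x and y along its sides; the silhouette lies in these axes as the block in its own. The four boards stand in a row across the worktop and trade places from start to start.
- square_board: Wooden storage board fixed to the worktop, 92 x 92 mm, 6 mm thick, flat top, with the dark flush silhouette, true size, of the 62 mm square at its centre. Origin: centre of its underside; z up; x and y along its sides; the silhouette lies in these axes as the block in its own. The four boards stand in a row across the worktop and trade places from start to start.
- round_board: Wooden storage board fixed to the worktop, 92 x 92 mm, 6 mm thick, flat top, with the dark flush silhouette, true size, of the 66 mm disc at its centre. Origin: centre of its underside; z up; x and y along its sides; the silhouette lies in these axes as the block in its own. The four boards stand in a row across the worktop and trade places from start to start.
- forceps: Pair of plain metal forceps lying flat, 128 mm long (its y axis, starting roughly fore and aft), 18 mm wide, 10 mm high, light and loose, on the worktop between the two places where blocks start; to be left alone. Origin: centre of its underside.
- tape_ring: Ring-shaped roll of label tape lying flat, 96 mm in diameter, 25 mm high, loose, right of the blocks; to be left alone. Origin: centre of its underside.
Things that resemble listed ones, but are neither listed nor needed, are in the scene too. What is shaped like the hexagon_board but pink or yellow is not meant.

How it is judged:
At the end, for the whole second after the job is handed in: Each of the four blocks lies flat (tilt under 0.08 rad) and upright on the board with its own silhouette, its centre within 12 mm of the board's centre, released and at rest; the forceps and the tape roll are within 20 mm of where they stood (horizontal distance between bar_block and bar_board below 0.012 m and z of bar_block in the frame of bar_board between 0.003 and 0.01 m and angle between each of bar_block, hexagon_block, square_block, round_block's own z axis and vertical below 0.08 rad and linear speed of each of bar_block, hexagon_block, square_block, round_block below 0.01 m/s and horizontal distance between hexagon_block and hexagon_board below 0.012 m and z of hexagon_block in the frame of hexagon_board between 0.003 and 0.01 m and horizontal distance between square_block and square_board below 0.012 m and z of square_block in the frame of square_board between 0.003 and 0.01 m and horizontal distance between round_block and round_board below 0.012 m and z of round_block in the frame of round_board between 0.003 and 0.01 m and distance of each of forceps, tape_ring from where it was at the start of the episode below 0.02 m); the robot touches nothing.
It fails at once if the pair of forceps is pushed more than 30 mm from its place (distance of forceps from where it was at the start of the episode above 0.03 m).
It fails at once if the tape roll is pushed more than 30 mm from its place (distance of tape_ring from where it was at the start of the episode above 0.03 m).
It fails at once if a block is tipped right over (angle between any of bar_block, hexagon_block, square_block, round_block's own z axis and vertical above 1 rad).
It also fails if it takes over 112 s, if anything falls off the work surface, if the arm or the gripper's body presses on something with over 40 N, if the wrist force passes 120 N, or if a joint passes its speed limit or range.

## Working session

There is one attempt and no reset: what is moved stays moved. The work goes in short steps, Python scripts to look and compute and a tool call to move; the robot and the scene stay as the last step left them, time stands still between calls to the robot, and variables do not carry over. Pictures are saved under pics/ and viewed, at most 14 in all, crops included, and the job is handed in when it is done.

Besides the shell and the picture viewer there is one more tool, called as name(argument=value, ...) on one line, values as JSON. servo_tool: Moves the arm, as the interface text tells. Shift numbers are shares of 0.08 m and turn numbers shares of 180 degrees, none past 1 either way. Its arguments: {"type":"object","properties":{"plan":{"type":"array"},"fingers":{"type":"number"},"force":{"type":"number"}},"required":["plan"]}

```bash
mkdir -p pics; ls; python3 - <<'E'
from workcell import env
import cv2,pickle
print(env.get_obs())
for n in ["top","side"]:
    d=env.get_image(n); cv2.imwrite(f"pics/{n}0.png",d["frame"][:,:,::-1]); pickle.dump(d,open(f"{n}0.pkl","wb"))
    print(n,{k:v for k,v in d.items() if k!="frame"})
E
```

```text
pics
{'time': 0.0, 'joints': array([ 1.29648439,  0.41797406, -0.01030967,  1.61417787,  0.00472654,
        1.11067918, -0.05299899]), 'qvel': array([ 2.30832422e-03,  3.22880414e-04, -4.63452051e-05,  3.33232613e-04,
       -1.80799464e-04, -1.90240489e-04,  6.80879774e-04]), 'tau': array([ 1.93927292e-03, -8.51240945e+01,  6.38985615e-01, -4.25985789e+01,
       -4.89738851e-02,  1.85640069e-02,  9.11543293e-05]), 'ee_pos': array([ 0.14410109, -0.60779912,  0.22382364]), 'eef_rot': array([ 9.93230712e-01,  1.16156723e-01, -1.25884023e-04, -5.94477189e-04]), 'force': array([-0.32232015, -0.44124522, -0.6129308 ]), 'ft_torque': array([-0.01424864, -0.01306221, -0.00059423]), 'grasp_force': 0.0, 'opening': 0.09389387870677754}
top {'fov_y': 46.40235327453864, 'cx': 320.67503427767014, 'cy': 237.55315495665627, 'D': array([4.68651354e-05, 0.00000000e+00, 0.00000000e+00, 0.00000000e+00,
       0.00000000e+00]), 'R': array([[-9.74572367e-04, -9.99815773e-01, -1.91695358e-02],
       [-9.86019629e-01,  4.15492426e-03, -1.66577395e-01],
       [ 1.66626354e-01,  1.87391968e-02, -9.85842026e-01]]), 't': array([-0.05992028,  0.46943509,  1.24148996])}
side {'fov_y': 48.633319102098675, 'cx': 320.5709213982342, 'cy': 238.8943553757357, 'D': array([-0.03656773,  0.        ,  0.        ,  0.        ,  0.        ]), 'R': array([[ 0.99578298, -0.08984634, -0.0185445 ],
       [-0.05508767, -0.42395763, -0.90400513],
       [ 0.07335947,  0.90121449, -0.42711921]]), 't': array([-0.45807898,  0.06267446,  1.24952822])}
```

View pics/top0.png

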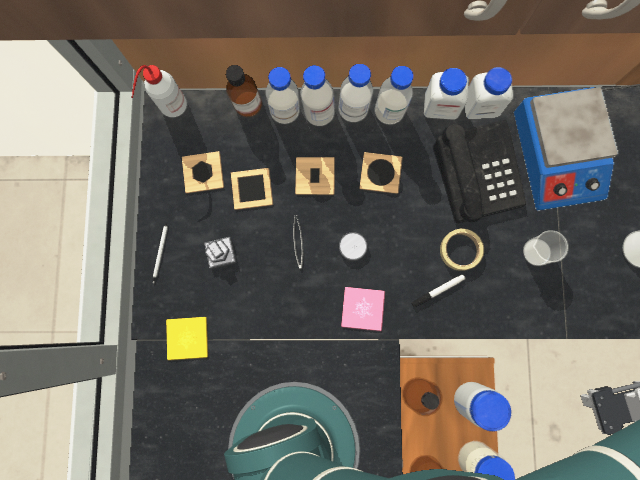

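View pics/side0.png

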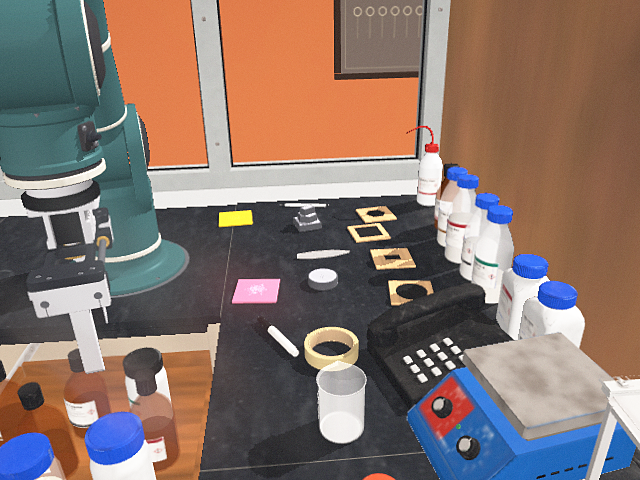

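The top view shows the boards: hexagon (202,172), square (251,188), bar (315,176) and round (381,172). The stack is at (219,250) with the square at the bottom, the round block is alone at (353,246), the forceps are at (298,242), and the tape is at (462,249). The side view agrees.

```bash
cat > h.py <<'E'
import cv2,numpy as np,pickle
def cam(d):
    f=240/np.tan(np.radians(d["fov_y"]/2)); return np.array([[f,0,d["cx"]],[0,f,d["cy"]],[0,0,1]])
def plane(d,px,z):
    p=cv2.undistortPoints(np.array(px,float).reshape(-1,1,2),cam(d),np.array(d["D"])).reshape(-1,2)
    r=np.c_[p,np.ones(len(p))]@d["R"]; c=-d["R"].T@d["t"]
    return c+r*((z-c[2])/r[:,2])[:,None]
def proj(d,X):
    return cv2.projectPoints(np.array(X,float).reshape(-1,1,3),cv2.Rodrigues(d["R"])[0],d["t"],cam(d),np.array(d["D"]))[0].reshape(-1,2)
def shape(d,mask,z,amin=60):
    "blobs: centre, minAreaRect size mm and angle on plane z"
    out=[]
    for c in cv2.findContours(mask.astype(np.uint8),cv2.RETR_EXTERNAL,cv2.CHAIN_APPROX_NONE)[0]:
        if cv2.contourArea(c)<amin: continue
        P=plane(d,c.reshape(-1,2),z)[:,:2]*1000
        r=cv2.minAreaRect(P.astype(np.float32)); m=cv2.moments(c)
        out.append((np.round(r[0],1),np.round(r[1],1),round(r[2],1),(round(m["m10"]/m["m00"]),round(m["m01"]/m["m00"]))))
    return out
E
python3 - <<'E'
from h import *
d=pickle.load(open("top0.pkl","rb")); im=d["frame"]; hsv=cv2.cvtColor(im,cv2.COLOR_RGB2HSV)
roi=np.zeros((480,640),bool); roi[145:215,170:412]=1
wood=roi&(hsv[...,1]>60)&(hsv[...,2]>120)
for s in shape(d,wood,.006): print("board",s)
# holes
m=wood.astype(np.uint8); f=m.copy()
cs,_=cv2.findContours(m,cv2.RETR_EXTERNAL,cv2.CHAIN_APPROX_NONE); cv2.drawContours(f,[c for c in cs if cv2.contourArea(c)>500],-1,1,-1)
for s in shape(d,(f==1)&(m==0),.006): print("sil",s)
for (x,y) in [(353,246),(462,249),(298,242),(298,215),(300,268)]: print((x,y),plane(d,[(x,y)],.018 if x==353 else .01).round(3))
# bottles feet
print("bottle",plane(d,[(285,122),(318,122),(354,121),(392,122),(246,114),(175,116)],0).round(3))
roi=np.zeros((480,640),bool); roi[225:270,330:375]=1
for s in shape(d,roi&(hsv[...,2]>110),.018): print("round",s)
v=np.hstack([cv2.resize(im[225:275,190:250],None,fx=6,fy=6,interpolation=2)])
dd=pickle.load(open("side0.pkl","rb"))["frame"]; w=cv2.resize(dd[195:245,280:340],None,fx=6,fy=6,interpolation=2)
cv2.imwrite("pics/st.png",np.hstack([v,w])[:,:,::-1])
E
```

```text
board (array([595.5, 105.2]), array([92.3, 92.7]), 7.0, (251, 188))
board (array([625.6, -46. ]), array([93. , 91.4]), 89.6, (315, 175))
board (array([ 632.7, -203.6]), array([93.1, 92. ]), 82.4, (380, 172))
board (array([636.9, 224.5]), array([92., 93.]), 8.5, (202, 172))
sil (array([595.8, 105.6]), array([60.2, 59.8]), 7.0, (251, 188))
sil (array([626.6, -45.9]), array([21.6, 34.7]), 90.0, (314, 175))
sil (array([637.1, 225.9]), array([52.6, 45.9]), 1.8, (202, 171))
sil (array([ 633.1, -204.8]), array([62. , 64.3]), 89.1, (381, 172))
(353, 246) [[ 0.453 -0.136  0.018]]
(462, 249) [[ 0.446 -0.388  0.01 ]]
(298, 242) [[ 0.464 -0.008  0.01 ]]
(298, 215) [[ 0.528 -0.007  0.01 ]]
(300, 268) [[ 0.403 -0.013  0.01 ]]
bottle [[ 0.763  0.027  0.   ]
 [ 0.762 -0.054  0.   ]
 [ 0.764 -0.142  0.   ]
 [ 0.761 -0.234  0.   ]
 [ 0.784  0.123  0.   ]
 [ 0.781  0.298  0.   ]]
round (array([ 452.8, -135.6]), array([60.2, 60.9]), 89.6, (353, 246))
```

View pics/st.png

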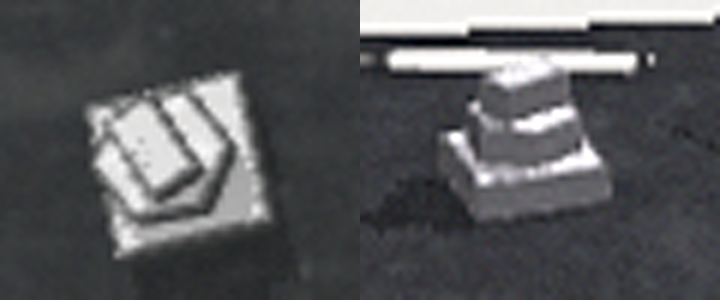

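The bar lies diagonally on the hexagon, which sits on the square. Next I check the height of the bottles near the start pose before moving across them.

```bash
python3 - <<'E'
from h import *
t=pickle.load(open("top0.pkl","rb")); s=pickle.load(open("side0.pkl","rb"))
def tri(a,b):
    P=[];q=[]
    for d,p in((t,a),(s,b)):
        q.append(cv2.undistortPoints(np.array([[p]],float),cam(d),np.array(d["D"])).reshape(2,1)); P.append(np.c_[d["R"],d["t"]])
    X=cv2.triangulatePoints(P[0],P[1],q[0],q[1]); return (X[:3]/X[3]).ravel().round(3)
for b in [(115,423),(25,445)]:
    for a in [(492,410),(493,469)]: 
        X=tri(a,b); print(a,b,X,proj(s,X).round(),proj(t,X).round())
print("brown",tri((430,401),(147,358)), "bottleback",tri((400,76),(500,214)),tri((453,80),(530,265)),tri((280,76),(467,181)))
sq=np.array([(88,103),(240,72),(270,218),(118,255)])/6+[190,225]; print("square",plane(t,sq,.018).round(3),plane(t,sq,.018).mean(0))
ba=np.array([(148,97),(200,160),(155,193),(107,123)])/6+[190,225]; print("bar",plane(t,ba,.054).round(3),plane(t,ba,.054).mean(0))
E
```

```text
(492, 410) (115, 423) [ 0.077 -0.457 -0.057] [[115. 423.]] [[492. 410.]]
(493, 469) (115, 423) [ 0.009 -0.446 -0.052] [[ 75. 419.]] [[489. 441.]]
(492, 410) (25, 445) [ 0.009 -0.49  -0.069] [[ 68. 446.]] [[506. 440.]]
(493, 469) (25, 445) [-0.067 -0.464 -0.088] [[ 30. 446.]] [[494. 472.]]
brown [ 0.101 -0.311 -0.039] bottleback [ 0.791 -0.232  0.184] [ 0.802 -0.355  0.136] [0.811 0.024 0.159]
square [[0.463 0.21  0.018]
 [0.475 0.151 0.018]
 [0.418 0.138 0.018]
 [0.404 0.196 0.018]] [0.43987152 0.17352597 0.018     ]
bar [[0.459 0.179 0.054]
 [0.435 0.158 0.054]
 [0.423 0.175 0.054]
 [0.45  0.194 0.054]] [0.44179395 0.17649212 0.054     ]
```

servo_tool(plan=[{"translation": [0.64, 0.98, 0], "rot": [0, 0, 0.056]}, {"translation": [0.64, 0.98, 0], "rot": [0, 0, 0.056]}, {"translation": [0.64, 0.98, 0], "rot": [0, 0, 0.056]}], fingers=-1, force=40)

```text
time: 0.35
ee_pos: [0.199, -0.5253, 0.2241]
eef_rot: [0.978, 0.207, 0.001, -0.001]
force: [1.4, 0.7, 0.6]
opening: 0.0942
grasp_force: 0.0
```

servo_tool(plan=[{"translation": [0.64, 0.98, 0], "rot": [0, 0, 0.056]}, {"translation": [0.64, 0.98, 0], "rot": [0, 0, 0.056]}, {"translation": [0.64, 0.98, 0], "rot": [0, 0, 0.056]}])

```text
time: 0.6
ee_pos: [0.2499, -0.4466, 0.2244]
eef_rot: [0.956, 0.292, 0.0, -0.001]
force: [1.6, -0.5, 0.8]
opening: 0.0935
grasp_force: 0.0
```

servo_tool(plan=[{"translation": [0.64, 0.98, 0], "rot": [0, 0, 0.056]}, {"translation": [0.64, 0.98, 0], "rot": [0, 0, 0.056]}, {"translation": [0.64, 0.98, 0], "rot": [0, 0, 0.056]}])

```text
time: 0.85
ee_pos: [0.3008, -0.3682, 0.2245]
eef_rot: [0.927, 0.375, 0.0, -0.0]
force: [1.1, 0.1, -0.1]
opening: 0.0937
grasp_force: 0.0
```

servo_tool(plan=[{"translation": [0.64, 0.98, 0], "rot": [0, 0, 0.056]}, {"translation": [0.64, 0.98, 0], "rot": [0, 0, 0.056]}, {"translation": [0.64, 0.98, 0], "rot": [0, 0, 0.056]}])

```text
time: 1.1
ee_pos: [0.3517, -0.2897, 0.2246]
eef_rot: [0.89, 0.455, 0.0, -0.0]
force: [1.0, 0.4, -0.7]
opening: 0.0936
grasp_force: 0.0
```

servo_tool(plan=[{"translation": [0.64, 0.98, 0], "rot": [0, 0, 0.056]}, {"translation": [0.64, 0.98, 0], "rot": [0, 0, 0.056]}, {"translation": [0.64, 0.98, 0], "rot": [0, 0, 0.056]}])

```text
time: 1.35
ee_pos: [0.4028, -0.2111, 0.2246]
eef_rot: [0.847, 0.532, 0.001, -0.0]
force: [-0.2, 1.3, 0.2]
opening: 0.0941
grasp_force: 0.0
```

servo_tool(plan=[{"translation": [0.6, 0.98, 0], "rot": [0, 0, 0.056]}, {"translation": [0.6, 0.98, 0], "rot": [0, 0, 0.056]}, {"translation": [0.6, 0.98, 0], "rot": [0, 0, 0.056]}, {"translation": [0.6, 0.98, 0], "rot": [0, 0, 0.056]}, {"translation": [0.6, 0.98, 0], "rot": [0, 0, 0.056]}, {"translation": [0.6, 0.98, 0], "rot": [0, 0, 0.056]}])

```text
time: 1.85
ee_pos: [0.4477, -0.1386, 0.2242]
eef_rot: [0.8, 0.6, -0.0, -0.0]
force: [-0.9, -1.2, -0.1]
opening: 0.0942
grasp_force: 0.0
```

```bash
python3 - <<'E'
from h import *
from workcell import env
d=env.get_image("wrist"); cv2.imwrite("pics/w1.png",d["frame"][:,:,::-1]); pickle.dump(d,open("w1.pkl","wb"))
print(env.get_obs()["ee_pos"], env.get_obs()["joints"].round(2), -d["R"].T@d["t"],d["D"],d["fov_y"], proj(d,[[.453,-.1356,.018]]))
E
```

```text
[ 0.44760262 -0.13876699  0.22427728] [ 0.71  0.17 -0.52  1.97  0.1   1.03 -0.14] [ 0.47105083 -0.05730108  0.38407319] [-0.03079144  0.          0.          0.          0.        ] 67.27233549431512 [[319.86856139 208.63040975]]
```

View pics/w1.png

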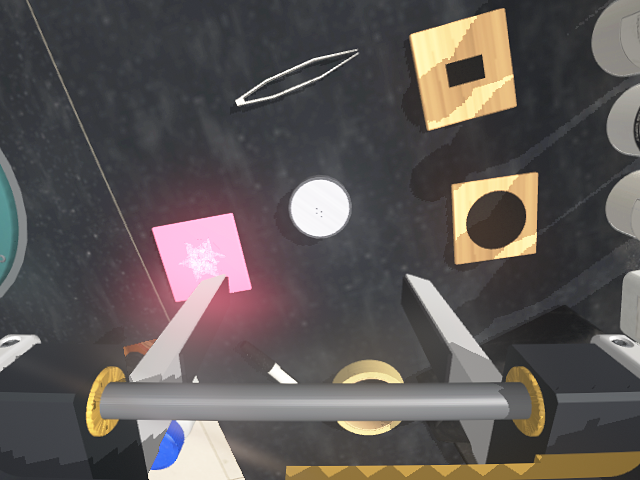

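The wrist view confirms it: the disc is centred at (320,209), where the calibration predicted. I descend, grip and lift.

servo_tool(plan=[{"translation": [0.07, 0.04, -0.5], "rot": [0, 0, 0]}, {"translation": [0.07, 0.04, -1], "rot": [0, 0, 0]}, {"translation": [0.07, 0.04, -1], "rot": [0, 0, 0]}])

```text
time: 2.15
ee_pos: [0.4503, -0.1346, 0.1392]
eef_rot: [0.8, 0.6, -0.002, -0.003]
force: [-1.7, -0.2, -1.9]
opening: 0.0939
grasp_force: 0.0
```

servo_tool(plan=[{"translation": [0, 0, -0.5], "rot": [0, 0, 0]}, {"translation": [0, 0, -1], "rot": [0, 0, 0]}, {"translation": [0, 0, -1], "rot": [0, 0, 0]}])

```text
time: 2.4
ee_pos: [0.4507, -0.1347, 0.0605]
eef_rot: [0.8, 0.6, -0.002, -0.003]
force: [-2.3, 1.2, -1.6]
opening: 0.0938
grasp_force: 0.0
```

servo_tool(plan=[{"translation": [0, 0, -0.2], "rot": [0, 0, 0]}, {"translation": [0, 0, -0.35], "rot": [0, 0, 0]}, {"translation": [0, 0, -0.52], "rot": [0, 0, 0]}, {"translation": [0, 0, -0.52], "rot": [0, 0, 0]}, {"translation": [0, 0, -0.52], "rot": [0, 0, 0]}, {"translation": [0, 0, -0.52], "rot": [0, 0, 0]}])

```text
time: 2.9
ee_pos: [0.4547, -0.1351, 0.0249]
eef_rot: [0.8, 0.6, 0.0, 0.001]
force: [0.3, -0.2, -0.2]
opening: 0.0943
grasp_force: 0.0
```

servo_tool(plan=[{"translation": [0, 0, 0], "rot": [0, 0, 0]}, {"translation": [0, 0, 0], "rot": [0, 0, 0]}, {"translation": [0, 0, 0], "rot": [0, 0, 0]}, {"translation": [0, 0, 0], "rot": [0, 0, 0]}, {"translation": [0, 0, 0], "rot": [0, 0, 0]}, {"translation": [0, 0, 0], "rot": [0, 0, 0]}, {"translation": [0, 0, 0], "rot": [0, 0, 0]}, {"translation": [0, 0, 0], "rot": [0, 0, 0]}, {"translation": [0, 0, 0], "rot": [0, 0, 0]}, {"translation": [0, 0, 0], "rot": [0, 0, 0]}], fingers=1, force=40)

```text
time: 3.73
ee_pos: [0.4538, -0.1345, 0.023]
eef_rot: [0.8, 0.601, -0.0, -0.0]
force: [-1.5, 0.1, 6.2]
opening: 0.065
grasp_force: 40.0
```

servo_tool(plan=[{"translation": [0, 0, 0.2], "rot": [0, 0, 0]}, {"translation": [0, 0, 0.5], "rot": [0, 0, 0]}, {"translation": [0, 0, 0.75], "rot": [0, 0, 0]}, {"translation": [0, 0, 0.75], "rot": [0, 0, 0]}])

```text
time: 4.07
ee_pos: [0.4551, -0.1348, 0.0855]
eef_rot: [0.8, 0.601, 0.001, 0.001]
force: [2.7, -0.6, -5.3]
opening: 0.0653
grasp_force: 40.0
```

servo_tool(plan=[{"translation": [0.2, -0.08, 0], "rot": [0, 0, 0]}, {"translation": [0.45, -0.18, 0], "rot": [0, 0, 0]}, {"translation": [0.75, -0.29, 0], "rot": [0, 0, 0]}])

```text
time: 4.32
ee_pos: [0.5133, -0.158, 0.0818]
eef_rot: [0.8, 0.601, -0.001, -0.0]
force: [0.1, -0.4, -5.0]
opening: 0.065
grasp_force: 40.0
```

servo_tool(plan=[{"translation": [0.25, -0.1, 0], "rot": [0, 0, 0]}, {"translation": [0.5, -0.2, 0], "rot": [0, 0, 0]}, {"translation": [0.75, -0.29, 0], "rot": [0, 0, 0]}])

```text
time: 4.57
ee_pos: [0.5739, -0.1814, 0.0811]
eef_rot: [0.8, 0.6, -0.001, -0.001]
force: [0.2, -0.1, -5.5]
opening: 0.0651
grasp_force: 40.0
```

servo_tool(plan=[{"translation": [0.3, -0.1, 0], "rot": [0, 0, 0]}, {"translation": [0.6, -0.2, 0], "rot": [0, 0, 0]}, {"translation": [0.74, -0.29, 0], "rot": [0, 0, 0]}, {"translation": [0.74, -0.29, 0], "rot": [0, 0, 0]}, {"translation": [0.74, -0.29, 0], "rot": [0, 0, 0]}, {"translation": [0.74, -0.29, 0], "rot": [0, 0, 0]}, {"translation": [0.74, -0.29, 0], "rot": [0, 0, 0]}, {"translation": [0.74, -0.29, 0], "rot": [0, 0, 0]}])

```text
time: 5.23
ee_pos: [0.6324, -0.2039, 0.0827]
eef_rot: [0.8, 0.601, -0.0, -0.0]
force: [-0.4, 0.9, -5.9]
opening: 0.0653
grasp_force: 40.0
```

servo_tool(plan=[{"translation": [0, 0, -0.25], "rot": [0, 0, 0]}, {"translation": [0, 0, -0.45], "rot": [0, 0, 0]}, {"translation": [0, 0, -0.55], "rot": [0, 0, 0]}, {"translation": [0, 0, -0.6], "rot": [0, 0, 0]}, {"translation": [0, 0, -0.64], "rot": [0, 0, 0]}, {"translation": [0, 0, -0.66], "rot": [0, 0, 0]}, {"translation": [0, 0, -0.66], "rot": [0, 0, 0]}, {"translation": [0, 0, -0.66], "rot": [0, 0, 0]}, {"translation": [0, 0, -0.66], "rot": [0, 0, 0]}])

```text
time: 5.98
ee_pos: [0.6333, -0.2042, 0.0306]
eef_rot: [0.8, 0.601, 0.0, 0.0]
force: [0.7, -0.3, -5.2]
opening: 0.0653
grasp_force: 40.0
```

servo_tool(plan=[{"translation": [0, 0, -0.01], "rot": [0, 0, 0]}, {"translation": [0, 0, -0.015], "rot": [0, 0, 0]}, {"translation": [0, 0, -0.015], "rot": [0, 0, 0]}, {"translation": [0, 0, -0.015], "rot": [0, 0, 0]}])

```text
time: 6.32
ee_pos: [0.6331, -0.2042, 0.0291]
eef_rot: [0.8, 0.601, 0.0, 0.0]
force: [-0.8, -0.8, -0.5]
opening: 0.065
grasp_force: 40.0
```

servo_tool(plan=[{"translation": [0, 0, 0], "rot": [0, 0, 0]}, {"translation": [0, 0, 0], "rot": [0, 0, 0]}, {"translation": [0, 0, 0], "rot": [0, 0, 0]}, {"translation": [0, 0, 0], "rot": [0, 0, 0]}, {"translation": [0, 0, 0], "rot": [0, 0, 0]}, {"translation": [0, 0, 0], "rot": [0, 0, 0]}, {"translation": [0, 0, 0], "rot": [0, 0, 0]}, {"translation": [0, 0, 0], "rot": [0, 0, 0]}], fingers=-1)

```text
time: 6.98
ee_pos: [0.633, -0.2041, 0.0288]
eef_rot: [0.8, 0.601, -0.0, -0.0]
force: [0.3, 0.1, -0.5]
opening: 0.0939
grasp_force: 0.0
```

servo_tool(plan=[{"translation": [0, 0, 0.2], "rot": [0, 0, 0]}, {"translation": [0, 0, 0.6], "rot": [0, 0, 0]}, {"translation": [0, 0, 1], "rot": [0, 0, 0]}])

```text
time: 7.23
ee_pos: [0.6324, -0.2037, 0.1101]
eef_rot: [0.799, 0.601, -0.0, -0.001]
force: [-0.1, -1.0, -0.1]
opening: 0.0942
grasp_force: 0.0
```

servo_tool(plan=[{"translation": [0, 0, 0.5], "rot": [0, 0, 0]}, {"translation": [0, 0, 1], "rot": [0, 0, 0]}, {"translation": [-0.3, 0.6, 1], "rot": [0, 0, 0]}, {"translation": [-0.48, 0.95, 1], "rot": [0, 0, 0]}])

```text
time: 7.57
ee_pos: [0.5962, -0.1304, 0.1922]
eef_rot: [0.801, 0.599, 0.002, 0.002]
force: [-0.3, 1.4, -0.6]
opening: 0.0937
grasp_force: 0.0
```

servo_tool(plan=[{"translation": [-0.25, 0.5, 0], "rot": [0, 0, 0]}, {"translation": [-0.48, 0.95, 0], "rot": [0, 0, 0]}, {"translation": [-0.48, 0.95, 0], "rot": [0, 0, 0]}])

```text
time: 7.82
ee_pos: [0.5545, -0.0465, 0.1907]
eef_rot: [0.797, 0.604, 0.001, -0.0]
force: [0.1, 1.3, -0.3]
opening: 0.0941
grasp_force: 0.0
```

servo_tool(plan=[{"translation": [-0.25, 0.5, 0], "rot": [0, 0, 0]}, {"translation": [-0.48, 0.95, 0], "rot": [0, 0, 0]}, {"translation": [-0.48, 0.95, 0], "rot": [0, 0, 0]}])

```text
time: 8.07
ee_pos: [0.5159, 0.0288, 0.1903]
eef_rot: [0.797, 0.603, 0.0, -0.0]
force: [0.8, 1.8, 0.3]
opening: 0.0939
grasp_force: 0.0
```

servo_tool(plan=[{"translation": [-0.25, 0.5, 0], "rot": [0, 0, 0]}, {"translation": [-0.48, 0.95, 0], "rot": [0, 0, 0]}, {"translation": [-0.48, 0.95, 0], "rot": [0, 0, 0]}])

```text
time: 8.32
ee_pos: [0.4773, 0.1045, 0.1903]
eef_rot: [0.797, 0.604, 0.001, -0.0]
force: [0.1, 1.8, 0.4]
opening: 0.0937
grasp_force: 0.0
```

servo_tool(plan=[{"translation": [-0.25, 0.5, 0], "rot": [0, 0, 0]}, {"translation": [-0.48, 0.95, 0], "rot": [0, 0, 0]}, {"translation": [-0.48, 0.95, 0], "rot": [0, 0, 0]}, {"translation": [-0.48, 0.95, 0], "rot": [0, 0, 0]}, {"translation": [-0.48, 0.95, 0], "rot": [0, 0, 0]}, {"translation": [-0.48, 0.95, 0], "rot": [0, 0, 0]}, {"translation": [-0.48, 0.95, 0], "rot": [0, 0, 0]}])

```text
time: 8.9
ee_pos: [0.4424, 0.1733, 0.189]
eef_rot: [0.8, 0.6, -0.0, 0.0]
force: [0.6, -0.1, 0.3]
opening: 0.0938
grasp_force: 0.0
```

```bash
python3 - <<'E'
from h import *
from workcell import env
d=env.get_image("wrist"); pickle.dump(d,open("w2.pkl","wb"))
o=env.get_obs(); print(o["ee_pos"],o["eef_rot"],o["joints"].round(2),o["time"])
c=proj(d,[[.44,.175,.04]])[0].round().astype(int); x,y=np.clip(c-[90,75],0,[460,330]); print(x,y)
cv2.imwrite("pics/w2.png",cv2.resize(d["frame"][y:y+150,x:x+180],None,fx=4,fy=4,interpolation=2)[:,:,::-1])
E
```

```text
[0.44226026 0.17334131 0.18888901] [ 8.00088666e-01  5.99881751e-01 -1.03694742e-04  3.85487687e-05] [ 0.15  0.25 -0.67  1.99  0.19  0.96 -0.89] 8.95
223 151
```

View pics/w2.png

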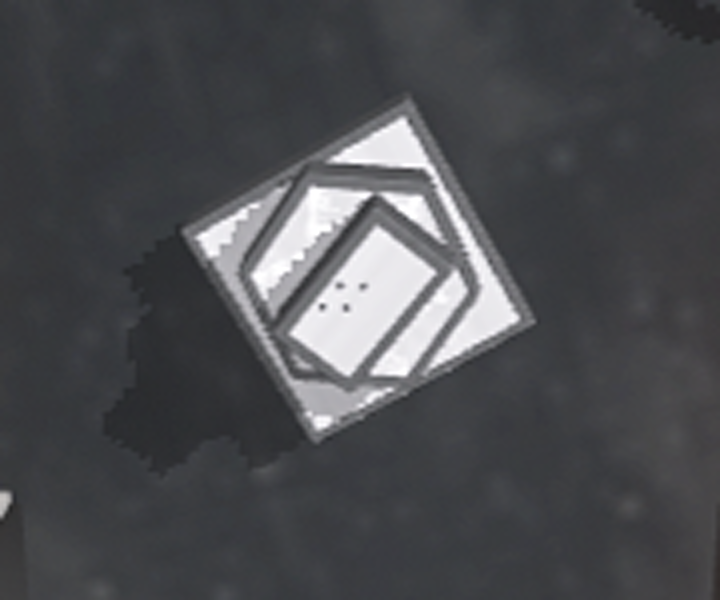

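```bash
python3 - <<'E'
from h import *
d=pickle.load(open("w2.pkl","rb"))
for n,c,z in [("bar",[(288,333),(380,225),(440,270),(350,378)],.054),("hex",[(250,275),(312,185),(428,190),(475,290),(415,380),(297,375)],.036),("sq",[(405,115),(520,322),(317,428),(195,235)],.018)]:
    P=plane(d,np.array(c)/4+[223,151]-.4,z)[:,:2]; e=np.roll(P,-1,0)-P
    print(n,(P.mean(0)*1000).round(1),np.hypot(*e.T).round(4),(np.degrees(np.arctan2(e[:,1],e[:,0]))%180).round())
E
```

```text
bar [442.  178.4] [0.0305 0.0159 0.0305 0.0166] [ 34. 126.  35. 126.]
hex [441.5 177.9] [0.0247 0.0255 0.0251 0.025  0.0269 0.0256] [ 39. 161.  99.  42. 161.  97.]
sq [439.7 175.2] [0.0565 0.0556 0.0557 0.0565] [103.  13. 104.  13.]
```

servo_tool(plan=[{"translation": [0, 0.06, 0], "rot": [0, 0, -0.04]}, {"translation": [0, 0.06, 0], "rot": [0, 0, -0.08]}, {"translation": [0, 0.06, 0], "rot": [0, 0, -0.12]}, {"translation": [0, 0.06, -0.2], "rot": [0, 0, -0.16]}, {"translation": [0, 0.06, -0.6], "rot": [0, 0, -0.19]}, {"translation": [0, 0.06, -0.9], "rot": [0, 0, -0.212]}, {"translation": [0, 0.06, -0.9], "rot": [0, 0, -0.212]}, {"translation": [0, 0.06, -0.9], "rot": [0, 0, -0.212]}, {"translation": [0, 0.06, -0.9], "rot": [0, 0, -0.212]}, {"translation": [0, 0.06, -0.9], "rot": [0, 0, -0.212]}])

```text
time: 9.78
ee_pos: [0.4427, 0.1792, 0.1183]
eef_rot: [0.952, 0.307, 0.001, -0.0]
force: [1.3, 0.5, 0.1]
opening: 0.0941
grasp_force: 0.0
```

servo_tool(plan=[{"translation": [-0.01, -0.01, -0.3], "rot": [0, 0, 0]}, {"translation": [-0.01, -0.01, -0.55], "rot": [0, 0, 0]}, {"translation": [-0.01, -0.01, -0.7], "rot": [0, 0, 0]}, {"translation": [-0.01, -0.01, -0.72], "rot": [0, 0, 0]}, {"translation": [-0.01, -0.01, -0.72], "rot": [0, 0, 0]}, {"translation": [-0.01, -0.01, -0.72], "rot": [0, 0, 0]}, {"translation": [-0.01, -0.01, -0.72], "rot": [0, 0, 0]}])

```text
time: 10.37
ee_pos: [0.4417, 0.1785, 0.0603]
eef_rot: [0.952, 0.306, 0.001, -0.0]
force: [0.0, -0.5, 0.1]
opening: 0.0937
grasp_force: 0.0
```

servo_tool(plan=[{"translation": [0, 0, 0], "rot": [0, 0, 0]}, {"translation": [0, 0, 0], "rot": [0, 0, 0]}, {"translation": [0, 0, 0], "rot": [0, 0, 0]}, {"translation": [0, 0, 0], "rot": [0, 0, 0]}, {"translation": [0, 0, 0], "rot": [0, 0, 0]}, {"translation": [0, 0, 0], "rot": [0, 0, 0]}, {"translation": [0, 0, 0], "rot": [0, 0, 0]}, {"translation": [0, 0, 0], "rot": [0, 0, 0]}, {"translation": [0, 0, 0], "rot": [0, 0, 0]}, {"translation": [0, 0, 0], "rot": [0, 0, 0]}], fingers=1, force=20)

```text
time: 11.2
ee_pos: [0.441, 0.1783, 0.0592]
eef_rot: [0.952, 0.306, -0.0, -0.0]
force: [-0.0, -0.0, 0.1]
opening: 0.0307
grasp_force: 0.0
```

servo_tool(plan=[{"translation": [0, 0, 0], "rot": [0, 0, 0]}, {"translation": [0, 0, 0], "rot": [0, 0, 0]}, {"translation": [0, 0, 0], "rot": [0, 0, 0]}, {"translation": [0, 0, 0], "rot": [0, 0, 0]}])

```text
time: 11.53
ee_pos: [0.441, 0.1782, 0.0592]
eef_rot: [0.952, 0.306, -0.0, -0.0]
force: [0.3, -0.3, 0.4]
opening: 0.0214
grasp_force: 20.0
```

servo_tool(plan=[{"translation": [0, 0, 0.2], "rot": [0, 0, 0]}, {"translation": [0, 0, 0.5], "rot": [0, 0, 0]}, {"translation": [0, 0, 0.75], "rot": [0, 0, 0]}, {"translation": [0, 0, 0.75], "rot": [0, 0, 0]}])

```text
time: 11.87
ee_pos: [0.4424, 0.179, 0.1223]
eef_rot: [0.952, 0.306, 0.002, 0.0]
force: [0.5, 0.2, -1.2]
opening: 0.0217
grasp_force: 20.0
```

servo_tool(plan=[{"translation": [0.3, -0.3, 0], "rot": [0, 0, -0.025]}, {"translation": [0.55, -0.65, 0], "rot": [0, 0, -0.05]}, {"translation": [0.77, -0.93, 0], "rot": [0, 0, -0.075]}])

```text
time: 12.12
ee_pos: [0.5034, 0.102, 0.1189]
eef_rot: [0.982, 0.19, -0.0, 0.0]
force: [-0.1, 0.3, -1.0]
opening: 0.0218
grasp_force: 20.0
```

servo_tool(plan=[{"translation": [0.3, -0.3, 0], "rot": [0, 0, -0.025]}, {"translation": [0.55, -0.65, 0], "rot": [0, 0, -0.05]}, {"translation": [0.77, -0.93, 0], "rot": [0, 0, -0.075]}])

```text
time: 12.37
ee_pos: [0.565, 0.027, 0.1185]
eef_rot: [0.997, 0.073, -0.0, 0.0]
force: [0.4, 0.3, -0.7]
opening: 0.0218
grasp_force: 20.0
```

servo_tool(plan=[{"translation": [0.3, -0.3, 0], "rot": [0, 0, -0.025]}, {"translation": [0.55, -0.65, 0], "rot": [0, 0, -0.047]}, {"translation": [0.77, -0.93, 0], "rot": [0, 0, -0.047]}, {"translation": [0.77, -0.93, 0], "rot": [0, 0, -0.047]}, {"translation": [0.77, -0.93, 0], "rot": [0, 0, -0.047]}, {"translation": [0.77, -0.93, 0], "rot": [0, 0, -0.047]}, {"translation": [0.77, -0.93, 0], "rot": [0, 0, -0.047]}])

```text
time: 12.95
ee_pos: [0.6252, -0.0438, 0.1189]
eef_rot: [1.0, 0.002, -0.0, -0.0]
force: [0.3, -0.2, -0.6]
opening: 0.0218
grasp_force: 20.0
```

servo_tool(plan=[{"translation": [0.01, -0.03, -0.3], "rot": [0, 0, 0]}, {"translation": [0.01, -0.03, -0.6], "rot": [0, 0, 0]}, {"translation": [0.01, -0.03, -0.85], "rot": [0, 0, 0]}, {"translation": [0.01, -0.03, -1], "rot": [0, 0, 0]}, {"translation": [0.01, -0.03, -1], "rot": [0, 0, 0]}, {"translation": [0.01, -0.03, -1], "rot": [0, 0, 0]}, {"translation": [0.01, -0.03, -1], "rot": [0, 0, 0]}])

```text
time: 13.53
ee_pos: [0.6273, -0.047, 0.0405]
eef_rot: [1.0, 0.002, 0.001, -0.0]
force: [0.4, 0.6, -0.6]
opening: 0.0218
grasp_force: 20.0
```

servo_tool(plan=[{"translation": [0, 0, -0.06], "rot": [0, 0, 0]}, {"translation": [0, 0, -0.1], "rot": [0, 0, 0]}, {"translation": [0, 0, -0.1], "rot": [0, 0, 0]}, {"translation": [0, 0, -0.1], "rot": [0, 0, 0]}])

```text
time: 13.87
ee_pos: [0.6266, -0.0474, 0.0313]
eef_rot: [1.0, 0.002, -0.0, -0.0]
force: [-0.1, 0.8, -1.1]
opening: 0.0219
grasp_force: 20.0
```

servo_tool(plan=[{"translation": [0, 0, -0.015], "rot": [0, 0, 0]}, {"translation": [0, 0, -0.025], "rot": [0, 0, 0]}, {"translation": [0, 0, -0.025], "rot": [0, 0, 0]}, {"translation": [0, 0, -0.025], "rot": [0, 0, 0]}])

```text
time: 14.2
ee_pos: [0.6267, -0.0474, 0.0293]
eef_rot: [1.0, 0.002, 0.0, -0.0]
force: [1.0, 0.0, 0.3]
opening: 0.0219
grasp_force: 20.0
```

servo_tool(plan=[{"translation": [0, 0, 0], "rot": [0, 0, 0]}, {"translation": [0, 0, 0], "rot": [0, 0, 0]}, {"translation": [0, 0, 0], "rot": [0, 0, 0]}, {"translation": [0, 0, 0], "rot": [0, 0, 0]}, {"translation": [0, 0, 0], "rot": [0, 0, 0]}, {"translation": [0, 0, 0], "rot": [0, 0, 0]}, {"translation": [0, 0, 0], "rot": [0, 0, 0]}, {"translation": [0, 0, 0], "rot": [0, 0, 0]}, {"translation": [0, 0, 0], "rot": [0, 0, 0]}, {"translation": [0, 0, 0], "rot": [0, 0, 0]}], fingers=-1)

```text
time: 15.03
ee_pos: [0.6266, -0.0474, 0.0292]
eef_rot: [1.0, 0.002, -0.0, -0.0]
force: [0.8, -0.2, 0.4]
opening: 0.0849
grasp_force: 0.0
```

servo_tool(plan=[{"translation": [0, 0, 0.2], "rot": [0, 0, 0]}, {"translation": [0, 0, 0.6], "rot": [0, 0, 0]}, {"translation": [0, 0, 1], "rot": [0, 0, 0]}])

```text
time: 15.28
ee_pos: [0.6258, -0.0472, 0.1093]
eef_rot: [1.0, 0.002, -0.001, -0.0]
force: [0.6, -0.2, 0.6]
opening: 0.0938
grasp_force: 0.0
```

servo_tool(plan=[{"translation": [-0.2, 0.3, 0.4], "rot": [0, 0, 0.03]}, {"translation": [-0.5, 0.6, 0.8], "rot": [0, 0, 0.06]}, {"translation": [-0.77, 0.93, 1], "rot": [0, 0, 0.074]}, {"translation": [-0.77, 0.93, 1], "rot": [0, 0, 0.074]}])

```text
time: 15.62
ee_pos: [0.5635, 0.0325, 0.1935]
eef_rot: [0.993, 0.122, 0.002, -0.0]
force: [0.8, 0.1, -0.1]
opening: 0.094
grasp_force: 0.0
```

servo_tool(plan=[{"translation": [-0.25, 0.3, 0], "rot": [0, 0, 0.03]}, {"translation": [-0.55, 0.65, 0], "rot": [0, 0, 0.06]}, {"translation": [-0.77, 0.93, 0], "rot": [0, 0, 0.074]}])

```text
time: 15.87
ee_pos: [0.5017, 0.1029, 0.1893]
eef_rot: [0.972, 0.235, 0.0, 0.0]
force: [0.5, 1.4, 0.2]
opening: 0.0938
grasp_force: 0.0
```

servo_tool(plan=[{"translation": [-0.25, 0.3, 0], "rot": [0, 0, 0.03]}, {"translation": [-0.55, 0.65, 0], "rot": [0, 0, 0.06]}, {"translation": [-0.77, 0.94, 0], "rot": [0, 0, 0.074]}, {"translation": [-0.77, 0.94, 0], "rot": [0, 0, 0.074]}, {"translation": [-0.77, 0.94, 0], "rot": [0, 0, 0.074]}, {"translation": [-0.77, 0.94, 0], "rot": [0, 0, 0.074]}, {"translation": [-0.77, 0.94, 0], "rot": [0, 0, 0.074]}])

```text
time: 16.45
ee_pos: [0.4424, 0.1759, 0.1892]
eef_rot: [0.94, 0.342, -0.0, 0.0]
force: [-0.8, 0.2, 0.6]
opening: 0.0939
grasp_force: 0.0
```

```bash
python3 - <<'E'
from h import *
from workcell import env
d=env.get_image("wrist"); pickle.dump(d,open("w3.pkl","wb"))
o=env.get_obs(); print(o["ee_pos"],o["eef_rot"],o["joints"].round(2),o["time"])
c=proj(d,[[.44,.175,.04]])[0].round().astype(int); x,y=np.clip(c-[90,75],0,[460,330]); print(x,y)
a=cv2.resize(d["frame"][y:y+150,x:x+180],None,fx=4,fy=4,interpolation=2)
cv2.imwrite("pics/w3.png",a[:,:,::-1]); cv2.imwrite("pics/w3f.png",d["frame"][:,:,::-1])
E
```

```text
[0.4423614  0.17587477 0.18912934] [ 9.39545829e-01  3.42423175e-01 -7.12556689e-05 -1.31983558e-05] [ 0.07  0.24 -0.58  1.99  0.16  0.96 -1.46] 16.5
225 155
```

View pics/w3.png

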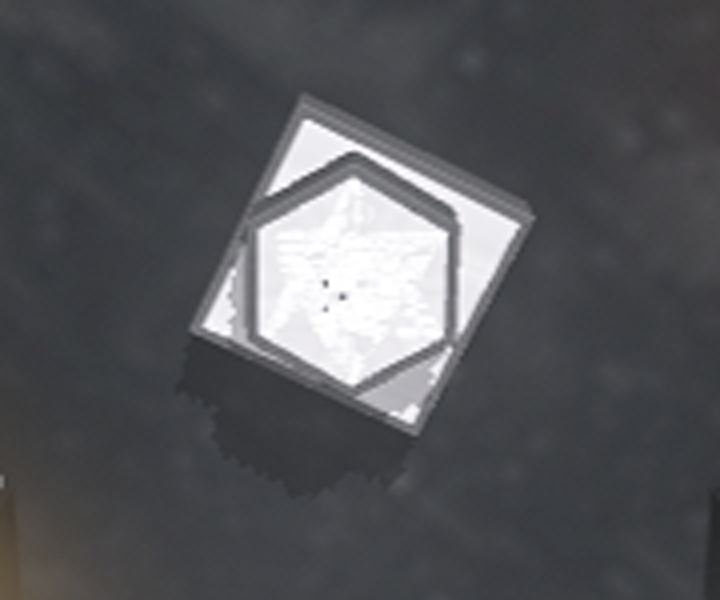

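The hexagon's flats run vertically in this view at x = 257 and 447, so they are square to the closing line.

```bash
python3 - <<'E'
from h import *
d=pickle.load(open("w3.pkl","rb"))
for n,c,z in [("hex",[(353,178),(447,230),(447,340),(354,385),(257,335),(257,232)],.036),("sq",[(303,120),(522,218),(412,425),(203,330)],.018)]:
    P=plane(d,np.array(c)/4+[225,155]-.4,z)[:,:2]; e=np.roll(P,-1,0)-P
    print(n,(P.mean(0)*1000).round(1),np.hypot(*e.T).round(4),(np.degrees(np.arctan2(e[:,1],e[:,0]))%180).round())
E
```

```text
hex [440.7 178. ] [0.0239 0.0256 0.0237 0.0251 0.0239 0.0246] [101.  41. 157. 101.  39. 160.]
sq [439.7 174.9] [0.056  0.0576 0.0559 0.0561] [106.  14. 104.  14.]
```

servo_tool(plan=[{"translation": [-0.02, 0.03, -0.4], "rot": [0, 0, 0]}, {"translation": [-0.02, 0.03, -0.8], "rot": [0, 0, 0]}, {"translation": [-0.02, 0.03, -1], "rot": [0, 0, 0]}, {"translation": [-0.02, 0.03, -1], "rot": [0, 0, 0]}])

```text
time: 16.83
ee_pos: [0.4389, 0.1778, 0.1063]
eef_rot: [0.939, 0.343, -0.002, -0.0]
force: [0.3, -0.7, -0.7]
opening: 0.094
grasp_force: 0.0
```

servo_tool(plan=[{"translation": [0, 0, -0.3], "rot": [0, 0, 0]}, {"translation": [0, 0, -0.55], "rot": [0, 0, 0]}, {"translation": [0, 0, -0.75], "rot": [0, 0, 0]}, {"translation": [0, 0, -0.83], "rot": [0, 0, 0]}, {"translation": [0, 0, -0.83], "rot": [0, 0, 0]}, {"translation": [0, 0, -0.83], "rot": [0, 0, 0]}, {"translation": [0, 0, -0.83], "rot": [0, 0, 0]}])

```text
time: 17.42
ee_pos: [0.441, 0.1793, 0.0441]
eef_rot: [0.939, 0.343, 0.001, 0.0]
force: [0.2, -0.1, 0.3]
opening: 0.0938
grasp_force: 0.0
```

servo_tool(plan=[{"translation": [0, 0, 0], "rot": [0, 0, 0]}, {"translation": [0, 0, 0], "rot": [0, 0, 0]}, {"translation": [0, 0, 0], "rot": [0, 0, 0]}, {"translation": [0, 0, 0], "rot": [0, 0, 0]}, {"translation": [0, 0, 0], "rot": [0, 0, 0]}, {"translation": [0, 0, 0], "rot": [0, 0, 0]}, {"translation": [0, 0, 0], "rot": [0, 0, 0]}, {"translation": [0, 0, 0], "rot": [0, 0, 0]}, {"translation": [0, 0, 0], "rot": [0, 0, 0]}, {"translation": [0, 0, 0], "rot": [0, 0, 0]}], fingers=1, force=30)

```text
time: 18.25
ee_pos: [0.4403, 0.179, 0.0428]
eef_rot: [0.939, 0.343, 0.0, 0.0]
force: [0.6, -0.7, 1.0]
opening: 0.0471
grasp_force: 30.0
```

servo_tool(plan=[{"translation": [0, 0, 0.2], "rot": [0, 0, 0]}, {"translation": [0, 0, 0.5], "rot": [0, 0, 0]}, {"translation": [0, 0, 0.75], "rot": [0, 0, 0]}, {"translation": [0, 0, 0.75], "rot": [0, 0, 0]}])

```text
time: 18.58
ee_pos: [0.4415, 0.1798, 0.1057]
eef_rot: [0.939, 0.343, 0.002, 0.0]
force: [2.3, 1.2, -1.8]
opening: 0.0478
grasp_force: 30.0
```

servo_tool(plan=[{"translation": [0.25, 0.06, 0], "rot": [0, 0, 0.02]}, {"translation": [0.55, 0.12, 0], "rot": [0, 0, 0.04]}, {"translation": [0.82, 0.19, 0], "rot": [0, 0, 0.053]}])

```text
time: 18.83
ee_pos: [0.5067, 0.1939, 0.1021]
eef_rot: [0.907, 0.422, -0.0, 0.0]
force: [0.8, 0.6, -2.1]
opening: 0.048
grasp_force: 30.0
```

servo_tool(plan=[{"translation": [0.25, 0.06, 0], "rot": [0, 0, 0.02]}, {"translation": [0.55, 0.12, 0], "rot": [0, 0, 0.04]}, {"translation": [0.82, 0.19, 0], "rot": [0, 0, 0.053]}])

```text
time: 19.08
ee_pos: [0.5723, 0.2091, 0.1015]
eef_rot: [0.869, 0.496, -0.001, -0.0]
force: [0.4, 0.4, -1.6]
opening: 0.0477
grasp_force: 30.0
```

servo_tool(plan=[{"translation": [0.25, 0.06, 0], "rot": [0, 0, 0.02]}, {"translation": [0.55, 0.12, 0], "rot": [0, 0, 0.04]}, {"translation": [0.82, 0.19, 0], "rot": [0, 0, 0.053]}, {"translation": [0.82, 0.19, 0], "rot": [0, 0, 0.053]}, {"translation": [0.82, 0.19, 0], "rot": [0, 0, 0.053]}, {"translation": [0.82, 0.19, 0], "rot": [0, 0, 0.053]}, {"translation": [0.82, 0.19, 0], "rot": [0, 0, 0.053]}])

```text
time: 19.67
ee_pos: [0.6361, 0.2246, 0.1023]
eef_rot: [0.825, 0.565, -0.001, -0.0]
force: [-0.2, 0.1, -2.2]
opening: 0.0477
grasp_force: 30.0
```

servo_tool(plan=[{"translation": [0.01, 0.01, -0.3], "rot": [0, 0, 0]}, {"translation": [0.01, 0.01, -0.6], "rot": [0, 0, 0]}, {"translation": [0.01, 0.01, -0.75], "rot": [0, 0, 0]}, {"translation": [0.01, 0.01, -0.82], "rot": [0, 0, 0]}, {"translation": [0.01, 0.01, -0.86], "rot": [0, 0, 0]}, {"translation": [0.01, 0.01, -0.86], "rot": [0, 0, 0]}, {"translation": [0.01, 0.01, -0.86], "rot": [0, 0, 0]}, {"translation": [0.01, 0.01, -0.86], "rot": [0, 0, 0]}])

```text
time: 20.33
ee_pos: [0.6383, 0.2257, 0.0351]
eef_rot: [0.825, 0.565, 0.001, 0.0]
force: [0.3, 0.0, -2.1]
opening: 0.0476
grasp_force: 30.0
```

servo_tool(plan=[{"translation": [0, 0, 0], "rot": [0, 0, 0]}, {"translation": [0, 0, 0], "rot": [0, 0, 0]}])

```text
time: 20.5
ee_pos: [0.6381, 0.2255, 0.0346]
eef_rot: [0.825, 0.565, 0.0, 0.0]
force: [-0.2, -0.9, -2.1]
opening: 0.0478
grasp_force: 30.0
```

servo_tool(plan=[{"translation": [0, 0, -0.02], "rot": [0, 0, 0]}, {"translation": [0, 0, -0.043], "rot": [0, 0, 0]}, {"translation": [0, 0, -0.043], "rot": [0, 0, 0]}, {"translation": [0, 0, -0.043], "rot": [0, 0, 0]}])

```text
time: 20.83
ee_pos: [0.638, 0.2255, 0.0309]
eef_rot: [0.825, 0.565, 0.0, 0.0]
force: [-1.0, -1.7, 4.3]
opening: 0.0478
grasp_force: 30.0
```

servo_tool(plan=[{"translation": [0, 0, 0], "rot": [0, 0, 0]}, {"translation": [0, 0, 0], "rot": [0, 0, 0]}, {"translation": [0, 0, 0], "rot": [0, 0, 0]}, {"translation": [0, 0, 0], "rot": [0, 0, 0]}, {"translation": [0, 0, 0], "rot": [0, 0, 0]}, {"translation": [0, 0, 0], "rot": [0, 0, 0]}, {"translation": [0, 0, 0], "rot": [0, 0, 0]}, {"translation": [0, 0, 0], "rot": [0, 0, 0]}, {"translation": [0, 0, 0], "rot": [0, 0, 0]}, {"translation": [0, 0, 0], "rot": [0, 0, 0]}], fingers=-1)

```text
time: 21.67
ee_pos: [0.6378, 0.2255, 0.0306]
eef_rot: [0.825, 0.565, -0.0, -0.0]
force: [0.2, -0.8, 0.2]
opening: 0.0939
grasp_force: 0.0
```

servo_tool(plan=[{"translation": [0, 0, 0.2], "rot": [0, 0, 0]}, {"translation": [0, 0, 0.6], "rot": [0, 0, 0]}, {"translation": [0, 0, 1], "rot": [0, 0, 0]}])

```text
time: 21.92
ee_pos: [0.6372, 0.2254, 0.1119]
eef_rot: [0.825, 0.565, -0.001, -0.0]
force: [-0.0, -0.5, 0.5]
opening: 0.0939
grasp_force: 0.0
```

servo_tool(plan=[{"translation": [-0.2, 0, 0.4], "rot": [0, 0, 0.03]}, {"translation": [-0.5, -0.1, 0.8], "rot": [0, 0, 0.06]}, {"translation": [-0.82, -0.21, 1], "rot": [0, 0, 0.065]}, {"translation": [-0.82, -0.21, 1], "rot": [0, 0, 0.065]}])

```text
time: 22.25
ee_pos: [0.5702, 0.2089, 0.1957]
eef_rot: [0.762, 0.647, 0.002, 0.002]
force: [0.7, 0.3, 0.6]
opening: 0.0939
grasp_force: 0.0
```

servo_tool(plan=[{"translation": [-0.25, -0.06, 0], "rot": [0, 0, 0.03]}, {"translation": [-0.55, -0.14, 0], "rot": [0, 0, 0.06]}, {"translation": [-0.82, -0.21, 0], "rot": [0, 0, 0.065]}])

```text
time: 22.5
ee_pos: [0.5054, 0.1917, 0.1912]
eef_rot: [0.691, 0.723, -0.0, 0.0]
force: [0.3, 0.2, 0.3]
opening: 0.0942
grasp_force: 0.0
```

servo_tool(plan=[{"translation": [-0.25, -0.06, 0], "rot": [0, 0, 0.03]}, {"translation": [-0.55, -0.14, 0], "rot": [0, 0, 0.06]}, {"translation": [-0.82, -0.21, 0], "rot": [0, 0, 0.063]}, {"translation": [-0.82, -0.21, 0], "rot": [0, 0, 0.063]}, {"translation": [-0.82, -0.21, 0], "rot": [0, 0, 0.063]}, {"translation": [-0.82, -0.21, 0], "rot": [0, 0, 0.063]}, {"translation": [-0.82, -0.21, 0], "rot": [0, 0, 0.063]}])

```text
time: 23.08
ee_pos: [0.4417, 0.1753, 0.191]
eef_rot: [0.619, 0.785, 0.0, 0.0]
force: [-0.2, -0.2, 0.5]
opening: 0.094
grasp_force: 0.0
```

```bash
python3 - <<'E'
from h import *
from workcell import env
d=env.get_image("wrist"); pickle.dump(d,open("w4.pkl","wb"))
o=env.get_obs(); print(o["ee_pos"],o["eef_rot"],o["joints"].round(2),o["time"])
c=proj(d,[[.44,.175,.018]])[0].round().astype(int)
h=cv2.cvtColor(d["frame"],cv2.COLOR_RGB2HSV); m=np.zeros((480,640),bool); m[c[1]-60:c[1]+60,c[0]-60:c[0]+60]=1
for th in(110,140): print(c,shape(d,m&(h[...,2]>th),.018))
cv2.imwrite("pics/w4.png",d["frame"][:,:,::-1])
E
```

```text
[0.44161718 0.17533105 0.19077976] [ 6.19109389e-01  7.85304732e-01  1.81258445e-04 -9.93402278e-05] [ 0.32  0.29 -0.88  1.99  0.27  0.98 -0.45] 23.1333
[314 221] [(array([439.9, 175.6]), array([61. , 59.7]), 13.5, (313, 219))]
[314 221] [(array([439.6, 174.6]), array([57.1, 55.9]), 13.5, (313, 220))]
```

View pics/w4.png

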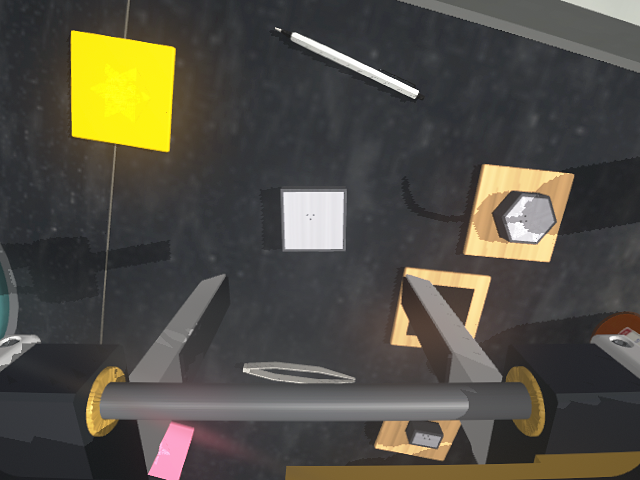

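The square's centre is at (314,220), aligned with the jaws. The hexagon sits on its board at (525,218).

servo_tool(plan=[{"translation": [-0.02, 0, -0.4], "rot": [0, 0, 0]}, {"translation": [-0.02, 0, -0.8], "rot": [0, 0, 0]}, {"translation": [-0.02, 0, -1], "rot": [0, 0, 0]}, {"translation": [-0.02, 0, -1], "rot": [0, 0, 0]}])

```text
time: 23.47
ee_pos: [0.438, 0.1748, 0.1077]
eef_rot: [0.619, 0.786, -0.002, -0.002]
force: [-0.2, -0.5, 0.4]
opening: 0.0938
grasp_force: 0.0
```

servo_tool(plan=[{"translation": [0, 0, -0.3], "rot": [0, 0, 0]}, {"translation": [0, 0, -0.6], "rot": [0, 0, 0]}, {"translation": [0, 0, -0.85], "rot": [0, 0, 0]}, {"translation": [0, 0, -1], "rot": [0, 0, 0]}, {"translation": [0, 0, -1], "rot": [0, 0, 0]}, {"translation": [0, 0, -1], "rot": [0, 0, 0]}])

```text
time: 23.97
ee_pos: [0.4398, 0.1755, 0.0313]
eef_rot: [0.619, 0.786, 0.0, -0.0]
force: [1.0, 0.5, 0.3]
opening: 0.0941
grasp_force: 0.0
```

servo_tool(plan=[{"translation": [0, 0, -0.06], "rot": [0, 0, 0]}, {"translation": [0, 0, -0.1], "rot": [0, 0, 0]}, {"translation": [0, 0, -0.1], "rot": [0, 0, 0]}, {"translation": [0, 0, -0.1], "rot": [0, 0, 0]}])

```text
time: 24.3
ee_pos: [0.4396, 0.1751, 0.0229]
eef_rot: [0.619, 0.785, 0.0, 0.0]
force: [0.8, 0.7, 0.6]
opening: 0.0943
grasp_force: 0.0
```

servo_tool(plan=[{"translation": [0, 0, 0], "rot": [0, 0, 0]}, {"translation": [0, 0, 0], "rot": [0, 0, 0]}, {"translation": [0, 0, 0], "rot": [0, 0, 0]}, {"translation": [0, 0, 0], "rot": [0, 0, 0]}, {"translation": [0, 0, 0], "rot": [0, 0, 0]}, {"translation": [0, 0, 0], "rot": [0, 0, 0]}, {"translation": [0, 0, 0], "rot": [0, 0, 0]}, {"translation": [0, 0, 0], "rot": [0, 0, 0]}, {"translation": [0, 0, 0], "rot": [0, 0, 0]}, {"translation": [0, 0, 0], "rot": [0, 0, 0]}], fingers=1, force=45)

```text
time: 25.13
ee_pos: [0.4395, 0.1751, 0.0226]
eef_rot: [0.619, 0.785, 0.0, 0.0]
force: [0.6, -0.5, 1.6]
opening: 0.0615
grasp_force: 45.0
```

servo_tool(plan=[{"translation": [0, 0, 0.2], "rot": [0, 0, 0]}, {"translation": [0, 0, 0.5], "rot": [0, 0, 0]}, {"translation": [0, 0, 0.75], "rot": [0, 0, 0]}, {"translation": [0, 0, 0.75], "rot": [0, 0, 0]}])

```text
time: 25.47
ee_pos: [0.4404, 0.1756, 0.085]
eef_rot: [0.619, 0.785, 0.001, 0.001]
force: [1.5, 1.6, -5.8]
opening: 0.0616
grasp_force: 45.0
```

servo_tool(plan=[{"translation": [0.2, -0.09, 0], "rot": [0, 0, -0.01]}, {"translation": [0.5, -0.22, 0], "rot": [0, 0, -0.02]}, {"translation": [0.8, -0.35, 0], "rot": [0, 0, -0.02]}, {"translation": [0.97, -0.43, 0], "rot": [0, 0, -0.02]}])

```text
time: 25.8
ee_pos: [0.5187, 0.1388, 0.0813]
eef_rot: [0.644, 0.765, -0.001, 0.0]
force: [0.0, -0.3, -5.8]
opening: 0.0617
grasp_force: 45.0
```

servo_tool(plan=[{"translation": [0.3, -0.13, 0], "rot": [0, 0, -0.01]}, {"translation": [0.6, -0.26, 0], "rot": [0, 0, -0.016]}, {"translation": [0.85, -0.37, 0], "rot": [0, 0, -0.016]}, {"translation": [0.98, -0.44, 0], "rot": [0, 0, -0.016]}, {"translation": [0.98, -0.44, 0], "rot": [0, 0, -0.016]}, {"translation": [0.98, -0.44, 0], "rot": [0, 0, -0.016]}, {"translation": [0.98, -0.44, 0], "rot": [0, 0, -0.016]}, {"translation": [0.98, -0.44, 0], "rot": [0, 0, -0.016]}])

```text
time: 26.47
ee_pos: [0.5944, 0.1061, 0.0823]
eef_rot: [0.662, 0.75, -0.0, -0.0]
force: [-0.6, -0.3, -5.8]
opening: 0.0615
grasp_force: 45.0
```

servo_tool(plan=[{"translation": [0, 0, -0.25], "rot": [0, 0, 0]}, {"translation": [0, 0, -0.45], "rot": [0, 0, 0]}, {"translation": [0, 0, -0.58], "rot": [0, 0, 0]}, {"translation": [0, 0, -0.62], "rot": [0, 0, 0]}, {"translation": [0, 0, -0.62], "rot": [0, 0, 0]}, {"translation": [0, 0, -0.62], "rot": [0, 0, 0]}, {"translation": [0, 0, -0.62], "rot": [0, 0, 0]}, {"translation": [0, 0, -0.62], "rot": [0, 0, 0]}])

```text
time: 27.13
ee_pos: [0.5958, 0.1056, 0.0338]
eef_rot: [0.662, 0.749, 0.0, 0.0]
force: [-0.2, 0.6, -5.8]
opening: 0.0615
grasp_force: 45.0
```

servo_tool(plan=[{"translation": [0, 0, -0.02], "rot": [0, 0, 0]}, {"translation": [0, 0, -0.04], "rot": [0, 0, 0]}, {"translation": [0, 0, -0.06], "rot": [0, 0, 0]}, {"translation": [0, 0, -0.06], "rot": [0, 0, 0]}, {"translation": [0, 0, -0.06], "rot": [0, 0, 0]}])

```text
time: 27.55
ee_pos: [0.5955, 0.1054, 0.0287]
eef_rot: [0.662, 0.749, -0.0, 0.0]
force: [-5.2, -1.4, 6.7]
opening: 0.0614
grasp_force: 45.0
```

servo_tool(plan=[{"translation": [0, 0, 0], "rot": [0, 0, 0]}, {"translation": [0, 0, 0], "rot": [0, 0, 0]}, {"translation": [0, 0, 0], "rot": [0, 0, 0]}, {"translation": [0, 0, 0], "rot": [0, 0, 0]}, {"translation": [0, 0, 0], "rot": [0, 0, 0]}, {"translation": [0, 0, 0], "rot": [0, 0, 0]}, {"translation": [0, 0, 0], "rot": [0, 0, 0]}, {"translation": [0, 0, 0], "rot": [0, 0, 0]}], fingers=-1)

```text
time: 28.22
ee_pos: [0.5954, 0.1055, 0.0282]
eef_rot: [0.662, 0.749, -0.0, -0.0]
force: [-0.2, -0.5, 0.5]
opening: 0.0937
grasp_force: 0.0
```

servo_tool(plan=[{"translation": [0, 0, 0.2], "rot": [0, 0, 0]}, {"translation": [0, 0, 0.6], "rot": [0, 0, 0]}, {"translation": [0, 0, 1], "rot": [0, 0, 0]}])

```text
time: 28.47
ee_pos: [0.5946, 0.1055, 0.1084]
eef_rot: [0.662, 0.749, -0.001, -0.001]
force: [0.1, -1.1, 0.5]
opening: 0.0933
grasp_force: 0.0
```

servo_tool(plan=[{"translation": [-0.3, 0, 0.4], "rot": [0, 0, 0]}, {"translation": [-0.7, 0, 0.8], "rot": [0, 0, 0]}, {"translation": [-1, 0, 1], "rot": [0, 0, 0]}, {"translation": [-1, 0, 1], "rot": [0, 0, 0]}])

```text
time: 28.8
ee_pos: [0.5132, 0.1064, 0.1917]
eef_rot: [0.662, 0.75, 0.001, 0.002]
force: [-0.2, 0.5, 1.8]
opening: 0.0935
grasp_force: 0.0
```

servo_tool(plan=[{"translation": [-0.5, 0, 0], "rot": [0, 0, 0]}, {"translation": [-1, 0, 0], "rot": [0, 0, 0]}, {"translation": [-1, 0, 0], "rot": [0, 0, 0]}, {"translation": [-1, 0, 0], "rot": [0, 0, 0]}, {"translation": [-1, 0, 0], "rot": [0, 0, 0]}, {"translation": [-1, 0, 0], "rot": [0, 0, 0]}])

```text
time: 29.3
ee_pos: [0.4363, 0.1055, 0.1883]
eef_rot: [0.663, 0.749, 0.0, -0.0]
force: [0.9, -0.4, -0.1]
opening: 0.0941
grasp_force: 0.0
```

```bash
python3 - <<'E'
from h import *
from workcell import env
d=env.get_image("top"); pickle.dump(d,open("t5.pkl","wb"))
h=cv2.cvtColor(d["frame"],cv2.COLOR_RGB2HSV)
roi=np.zeros((480,640),bool); roi[145:215,170:412]=1
for s in shape(d,roi&(h[...,1]<50)&(h[...,2]>110),.024): print(s)
cv2.imwrite("pics/t5.png",cv2.resize(d["frame"][130:290,160:500],None,fx=2.3,fy=2.3,interpolation=2)[:,:,::-1])
E
```

```text
(array([595.6, 105. ]), array([60. , 59.4]), 7.5, (251, 185))
(array([627.6, -46.4]), array([16.6, 27. ]), 90.0, (315, 172))
(array([589.8, 150.4]), array([143.3,   5.6]), 28.9, (229, 185))
(array([648.5, 233.4]), array([20.1, 46.7]), 29.6, (196, 165))
(array([ 633.2, -203.9]), array([60.6, 59.7]), 43.4, (381, 170))
```

View pics/t5.png

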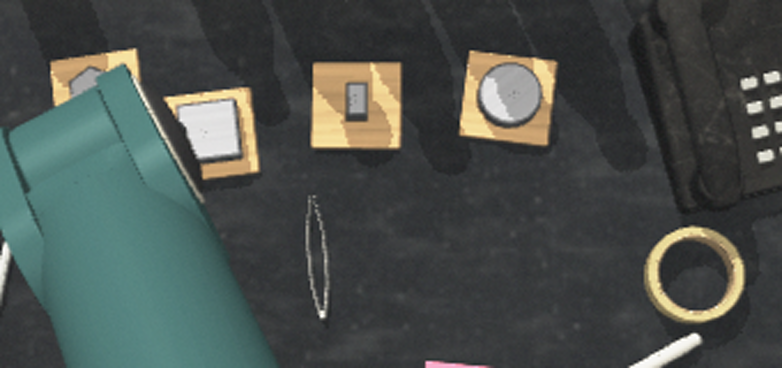

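The square, bar and round block are within 2 mm of their board centres, and the forceps and tape haven't moved. The arm hides the hexagon here, so I check it in the earlier wrist picture (near 525,218).

```bash
python3 - <<'E'
from h import *
d=pickle.load(open("w4.pkl","rb")); h=cv2.cvtColor(d["frame"],cv2.COLOR_RGB2HSV)
m=np.zeros((480,640),bool); m[185:250,490:565]=1
print(shape(d,m&(h[...,1]<50)&(h[...,2]>105),.024))
from workcell import env
print(env.sign_off() if all(True for _ in [0]) and np.hypot(*(np.array(shape(d,m&(h[...,1]<50)&(h[...,2]>105),.024)[0][0])-[637,225]))<6 else "check")
E
```

```text
[(array([636.7, 225.6]), array([49.5, 46.8]), 9.3, (528, 219))]
the job is handed in; nothing more can be done
None
```

I placed all four blocks flat on their own boards, each measured within about 2 mm of centre and released, left the forceps and tape in place, and handed the job in at about 29 s; no pass/fail verdict came back.

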